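Shut the test box and hold the test paddle in the green

TASK

A soldered handpiece is waiting in the test box: push the box's hinged door shut until it seats on its catch and stays shut by itself. Then press the blue sprung paddle of the test console down with the gripper until its yellow pointer is in the green band of the gauge post, never down to its bottom stop, and finish while still holding it there. Do not press the paddle before the door is shut, and leave the other things on the bench where they are.

Things in the scene. Friction and masses are not known exactly. Their poses are not given: they have to be found in the camera images.
- tester: Test box fixed to the bench, left or right of the console: 140 deep (x) x 180 wide (y) x 165 mm high, sage grey-green sides, clear roof and back, a blue handpiece inside. Origin: centre of its underside; its x axis points from the open front face (x = -70 mm) to the back, z up. Turned up to 0.25 rad. The door hangs on the front face, hinged on the +y side.
- tester_door (a joint): Angle of the box door about its upright hinge, rad: 0 = shut on its stop (outer face then at x = -82 mm of the box), growing as the free edge swings out towards the robot; starts 0.6 to 1.3. Seated on its catch below 0.02. The hinge is light, without a spring, and the door stays where it is left, except near the catch.
- door_catch (a point): Brass roller of the sprung catch, under the box's roof at the free edge's side. From about 0.08 rad it resists the door (about 3 to 5 N at the free edge), goes over centre near 0.033 rad, then draws the door to 0 and keeps it there.
- door_hinge (a point): Point on the door's hinge axis, 138 mm above the bench, in the plane of the door's inner face (box frame x = -70, y = +86 mm).
- door_edge (a point): Point on the door's free upright edge at its outer face, 138 mm above the bench. Door: sage frame with clear window, 172 wide x 152 high x 12 mm thick, top edge 158 mm above the bench. Axes are the door's: -y from hinge to free edge, -x out of the outer face (the one to push). A black pull stands 12 mm proud near the free edge, 30 to 80 mm above the bench; higher up the face is flat.
- console: Test console fixed to the bench: black base 190 x 130 x 30 mm high (x from -115 to +75 mm of its origin), a sprung steel paddle with a blue pad on top. Origin on the underside; its x axis points from the pad to the paddle's hinge, z up. Hinge axis along y at x = +50, z = 45 mm. Turned up to 0.3 rad.
- gauge_green (a point): Middle of the green band of the gauge post beside the pad, 71 mm above the bench. Post 30 x 8 mm at console x = -72, y = -56 mm, top 114 mm above the bench: white at the top, green from 78 down to 63 mm, red below.
- paddle (a joint): Paddle travel, rad: 0 = up at rest (0.5 rad above level), growing as it is pressed down; 0.5 = bottom stop. Pointer in the green from 0.24 to 0.36 (middle 0.30). Pressing at the pad takes about 3 N to start, 6 to 9 N in the green, 11 N at the stop; it springs up when let go. The yellow pointer's height above the bench is 45 + 130 sin(0.5 - value) mm.
- paddle_pad (a point): Centre of the top face of the paddle's blue pad (55 x 56 mm), 130 mm from the hinge axis measured along the paddle and 9 mm above the paddle's mid-line, where the pointer is; about 115 mm above the bench at rest, 80 mm in the middle of the green. Moves with the paddle.
- solder_spool: Bystander: metal spool, 58 mm across, 40 mm high; origin at its underside's centre.
- screwdriver: Bystander: yellow screwdriver lying on the bench, 170 mm long; origin at its underside.
- flux_bottle: Bystander: white bottle with a red cap, 44 mm across, 100 mm high; origin at its underside.
- sponge_tin: Bystander: dark open tin, 85 x 65 x 22 mm; origin at its underside.
- parts_tray: Bystander: yellow divided tray, 120 x 160 x 30 mm; origin at its underside.
- handpiece: Bystander: blue handpiece lying on the bench, 150 mm long, 18 mm thick; origin at its underside.
Not all that is in view belongs to the job. Leave any orange or pink look-alike of the tester alone.

How it is judged:
On the way, in this order (a step that is already met when the one before it is completed fails the run):
1. the box door is shut and seated on its catch (value of joint tester_door below 0.02 rad), for 0.3 s.
2. the gripper holds the paddle with its pointer in the green (value of joint tester_door below 0.02 rad and value of joint paddle between 0.24 and 0.36 rad and contact force between the fingers and console above 3 N), for 0.5 s.
At the end, for the whole second after the job is handed in: The door is seated on its catch (below 0.02 rad) with nothing leaning on the box, and the gripper's fingers still press the console's paddle (more than 3 N) with the paddle steady between 0.24 and 0.36 rad, in the green (all of step 2 and velocity of joint paddle between -0.1 and 0.1 rad/s and contact force between each of the fingers, the arm and tester below 1 N); the arm keeps its last pose, push and grip.
It fails at once if the paddle is pressed down to its bottom stop (beyond 0.46 rad) (value of joint paddle above 0.46 rad).
It fails at once if the paddle is pressed while the door is not shut (value of joint tester_door above 0.04 rad and value of joint paddle above 0.12 rad).
It fails at once if a bystander is shifted by more than 30 mm (distance of any of solder_spool, screwdriver, flux_bottle, sponge_tin, parts_tray, handpiece from where it was at the start of the episode above 0.03 m).
It also fails if it takes over 45 s, if anything falls off the work surface, if the arm or the gripper's body presses on something with over 40 N, if the wrist force passes 120 N, or if a joint passes its speed limit or range.

ROBOT

A 7-joint arm with a two-finger parallel gripper is mounted at the origin on the work surface. World frame = base frame: x ahead of the robot, y to its left, z up, the work surface at z = 0. Lengths are in m, angles in rad, forces in N, time in s.
With the tool pointing down it reaches from about 0.4 to 0.875 m from the base axis. Payload 19.3 kg.
Tool frame: the origin (TCP) lies between the finger pads; the fingertips stand 17 mm ahead of it and the grasp point (between the pads) lies 2 mm behind it; z points along the fingers, x is the direction in which the jaws open and shut, and the axes are right-handed (so a half turn about z gives the same grasp; the last joint's range is limited). The gripper opens to 85 mm and grips with 20 to 120 N. Pads are 22 mm wide; open, the fingers measure 114 mm over their backs; the gripper's body (76 mm by 85 mm) begins 54 mm behind the grasp point. The pads swing forward as they close: fully open they stand 13 mm farther back than shut.
Start: joints at [1.155, 0.521, -0.036, 1.599, 0.021, 1.021, -0.113], TCP at [0.212, -0.588, 0.248] pointing down, gripper open.
Joint ranges: [-2.91, 2.91], [-0.3, 2.13], [-1.5, 1.42], [0.17, 2.43], [-1.26, 4.41], [0.16, 1.93], [-2.52, 2.52]. Speed limits (rad/s): [1.89, 1.89, 2.39, 2.39, 3.01, 3.01, 3.01].

INTERFACE

Orientations are given as [roll, pitch, yaw] about the fixed x, y, z axes, in that order (R = Rz(yaw) Ry(pitch) Rx(roll)).
In Python, from workcell import bot gives the robot as it stands. The module is installed in compiled form; this text tells all that it offers.
- The arm moves only by the tool arm_command, never from a script. Its argument "targets" is a list of rows, each a list of 6 numbers: the shift along the tool's x, y, z in mm, then the turn, a rotation vector about the tool's x, y, z in degrees. In form: [[x, y, z, wx, wy, wz], ...]. A call has 1 to 8 rows; each row shifts and turns the pose as measured when the row begins, along the tool's axes as they then stand; what a row does not reach is not made up. A row lasts 1/10 s, in which the tool goes at most 50 mm and 8.59 degrees, less where a joint would pass 70% of its speed; a pose out of reach is approached as far as the arm can. A call is refused whole if a number of a shift passes 50 or a number of a turn 8.59, either way. A call with a gripper value outside its range is refused whole. "grip" is the opening in per cent of the stroke, from 0 (shut) to 100 (fully open), set as the call begins (left out, the last holds). The fingers move at their own pace and stop on an object; "grip_force" is the grip in N (left out, the last holds). Time passes only in rows, so rows that do not move let the fingers close. It gives the time, the measured TCP pose, the force and the opening at its end, in the units of the state.
- bot.observe(): the state, without advancing time (a new reading comes with each control period).
- bot.grab_frame(name): name is "side" or "top"; returns a dict with "color" (420x560x3 uint8, red, green, blue), "depth" (420x560 float32, m along the optical axis (not along the pixel's ray), 0 where there is no reading), "fov_y" (degrees; the focal length in pixels is half the picture's height over the tangent of half this angle, whatever the lens; pixels are square), "cx", "cy" (the principal point, pixels), "D" ([k1, k2, p1, p2, k3] as OpenCV has them; the pictures are not rectified), "R" (3x3) and "t" (3): a world point X has camera coordinates R X + t. Camera axes: x right, y down, z forward; pixel columns grow to the right and rows downward; lengths in m; the calibration is good to about 2 mm. A picture is of the moment at which its call begins.
- bot.job_done(): hands the job in, once; it reports no verdict.
The state is a dict: "clock": time; "qpos": joint angles; "qd": joint speeds; "joint_efforts": joint torques, N m; "position": TCP position; "tool_rot": TCP orientation; "force": force on the tool from outside, world axes, zero at the start; "moment": the same for the moment, N m; "grip_width": finger opening in m.
Only numpy, scipy, OpenCV 4.12 (cv2) and the standard library are available. Lean on these libraries where they do the work, as an engineer would, in place of code of your own. Each camera call takes 0.05 s, during which the arm holds its last target. There are 200 camera calls.

## Working session

There is one attempt and no reset: what is moved stays moved. The work goes in short steps, Python scripts to look and compute and a tool call to move; the robot and the scene stay as the last step left them, time stands still between calls to the robot, and variables do not carry over. Pictures are saved under pics/ and viewed, about 8 in all and at most 12, crops included, and the job is handed in when it is done.

Besides the shell and the picture viewer there is one more tool, called by a JSON object that holds its "fn" and its "kwargs", one argument or row to a line. arm_command: Moves the arm, as the interface text tells. Its arguments: {"type":"object","properties":{"targets":{"type":"array"},"grip":{"type":"number"},"grip_force":{"type":"number"}},"required":["targets"]}

```bash
mkdir -p pics; cat > h.py <<'E'
import numpy as np, cv2
from workcell import bot
def grab(n):
    f=bot.grab_frame(n); h=f["color"].shape[0]
    F=h/2/np.tan(np.radians(f["fov_y"])/2)
    f["K"]=np.array([[F,0,f["cx"]],[0,F,f["cy"]],[0,0,1.]]); f["D"]=np.array(f["D"],float)
    f["R"]=np.array(f["R"]);f["t"]=np.array(f["t"]); return f
def rays(f,uv):
    p=cv2.undistortPoints(np.array(uv,float).reshape(-1,1,2),f["K"],f["D"])[:,0]
    return np.c_[p,np.ones(len(p))]
def onz(f,uv,z):
    d=rays(f,uv)@f["R"]; o=-f["R"].T@f["t"]
    return o+d*((z-o[2])/d[:,2])[:,None]
def bydepth(f,uv):
    uv=np.array(uv).reshape(-1,2); r=rays(f,uv)
    z=f["depth"][uv[:,1].astype(int),uv[:,0].astype(int)]
    return (r*z[:,None]-f["t"])@f["R"]
def proj(f,X):
    rv=cv2.Rodrigues(f["R"])[0]
    return cv2.projectPoints(np.array(X,float).reshape(-1,1,3),rv,f["t"],f["K"],f["D"])[0][:,0]
def save(f,n,box=None,s=1):
    c=f["color"][:,:,::-1]
    if box: c=c[box[1]:box[3],box[0]:box[2]]
    cv2.imwrite("pics/"+n,cv2.resize(c,None,fx=s,fy=s,interpolation=cv2.INTER_CUBIC))
E
python3 - <<'E'
from h import *
for n in("top","side"):
    f=grab(n); save(f,n+"0.png",s=1.4); np.save(n+"0.npy",f,allow_pickle=True)
    print(n,-f["R"].T@f["t"],f["R"].round(2).tolist())
print(bot.observe())
E
```

```text
top [ 0.33382294 -0.01218518  1.2447271 ] [[-0.01, -1.0, 0.0], [-0.99, 0.01, -0.12], [0.12, -0.0, -0.99]]
side [0.74884293 0.739501   0.76470785] [[-0.94, 0.34, -0.01], [0.22, 0.6, -0.77], [-0.26, -0.73, -0.64]]
{'clock': 0.1, 'qpos': array([ 1.15481597,  0.52195229, -0.03633439,  1.59994841,  0.02119924,
        1.0211132 , -0.11275702]), 'qd': array([ 1.48193523e-03, -3.32357229e-03,  7.92690182e-05, -9.92789757e-04,
        1.93629192e-03, -9.49922266e-04,  2.99744051e-04]), 'joint_efforts': array([ 6.98355987e-03, -9.28481054e+01,  1.98537380e+00, -3.70533800e+01,
        1.81990763e-02,  5.31634694e-03, -9.85140400e-05]), 'position': array([ 0.21170633, -0.5877444 ,  0.24778545]), 'tool_rot': array([ 3.14152370e+00,  1.03401137e-03, -1.22497842e+00]), 'force': array([-0.43350501, -0.16312678, -0.43609847]), 'moment': array([-0.02190071, -0.01388131, -0.00437326]), 'grip_width': 0.0857244008615068}
```

View pics/top0.png

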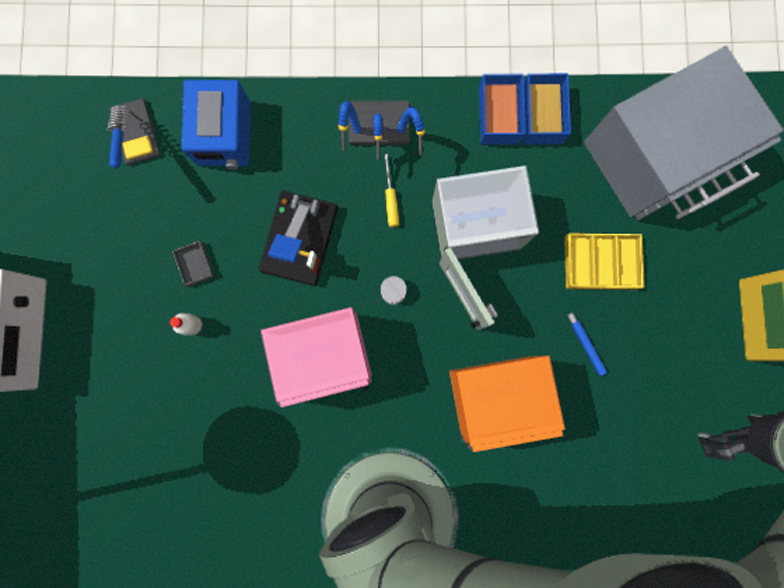

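View pics/side0.png

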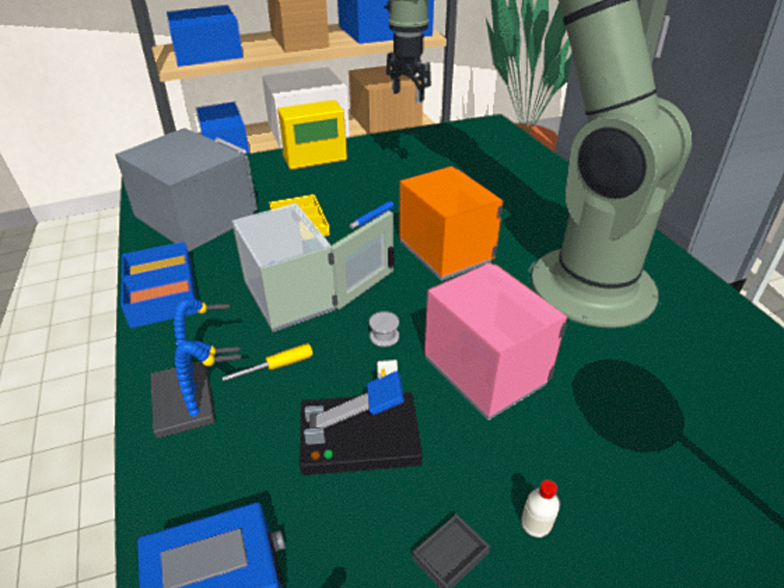

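The picture shows three boxes of the tester's form: sage/clear at top-view (485,215), orange at (505,405) and pink at (318,358). Only the sage one, with its door open from (447,255) to (485,325), fits. The console is at (300,235) with its blue pad at (287,248). I'll confirm both in an enlarged crop.

```bash
python3 - <<'E'
from h import *
f=np.load("top0.npy",allow_pickle=True).item()
c=f["color"][:,:,::-1]
a=cv2.resize(c[110:245,295:395],None,fx=4,fy=4,interpolation=cv2.INTER_CUBIC)
b=cv2.resize(c[125:215,175:250],None,fx=5,fy=5,interpolation=cv2.INTER_CUBIC)
o=np.zeros((540,400+375,3),np.uint8);o[:,:400]=a;o[:450,400:]=b
cv2.imwrite("pics/crop1.png",o)
E
```

```text
(no output)
```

View pics/crop1.png

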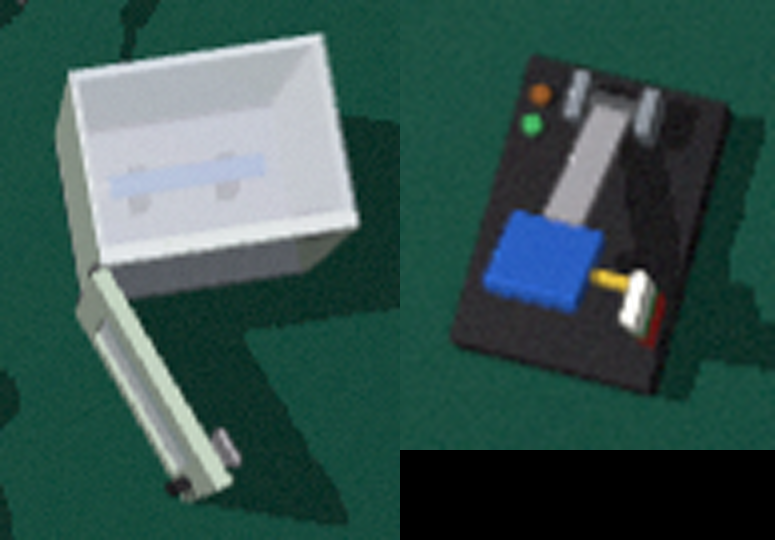

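The crop confirms the sage box, with roof corners at (70,72), (323,36), (357,226) and (100,262), the hinge near (97,272) and the free edge near (205,490) with the black pull at (178,487). It also shows the console, with the pad centre at (543,260) and the gauge at (640,300).

```bash
python3 - <<'E'
from h import *
f=np.load("top0.npy",allow_pickle=True).item()
L=lambda p:(np.array(p,float)+.5)/4-.5+[295,110]
Rr=lambda p:(np.array(p,float)-[400,0]+.5)/5-.5+[175,125]
q=onz(f,L([(70,72),(323,36),(357,226),(100,262)]),.165)   # back +y, back -y, front -y, front +y
print(q.round(4)); c=q.mean(0)
ax=(q[0]+q[1]-q[2]-q[3]);th=np.arctan2(ax[1],ax[0]); ay=q[0]+q[3]-q[1]-q[2]; print("box",c,th,np.arctan2(-ay[0],ay[1]),np.linalg.norm(ax)/2,np.linalg.norm(ay)/2)
th=(np.arctan2(ax[1],ax[0])*140+np.arctan2(-ay[0],ay[1])*180)/320
e=np.array([[np.cos(th),-np.sin(th)],[np.sin(th),np.cos(th)]])
h=c[:2]+e@[-.07,.086]; cl=c[:2]+e@[-.082,-.086]
print("th",th,"hinge",h,"closed edge outer",cl)
d=onz(f,L([(195,497),(232,482),(97,272)]),.158);print("door top edge outer,inner,hinge",d.round(4))
w=(d[1,:2]-h); print("door angle", np.arctan2(*(e.T@w)[::-1])+np.pi/2, np.linalg.norm(w))
k=onz(f,Rr([(530,57),(730,103),(655,393),(455,343)]),.03);print(k.round(4))
ax=k[0]+k[1]-k[2]-k[3]; ay=k[0]+k[3]-k[1]-k[2]
ph=np.arctan2(ax[1],ax[0]);print("console",k.mean(0),ph,np.arctan2(-ay[0],ay[1]),np.linalg.norm(ax)/2,np.linalg.norm(ay)/2)
o=k.mean(0)[:2]+.02*np.array([np.cos(ph),np.sin(ph)]);print("origin",o)
for v in(0,.3):
    a=.5-v;r=-.13*np.cos(a)-.009*np.sin(a)+.05;print("pad",v,o+r*np.array([np.cos(ph),np.sin(ph)]),.045+.13*np.sin(a)+.009*np.cos(a))
print("pad by pixel",onz(f,Rr([(543,258)]),.115))
s=[(0,0)]
yy,xx=np.mgrid[0:420:1,0:560:1]
uv=np.c_[xx.ravel(),yy.ravel()];X=bydepth(f,uv);col=f["color"].reshape(-1,3).astype(int)
for n,m in(("orange",(col[:,0]>200)&(col[:,2]<80)&(col[:,1]<170)&(col[:,1]>80)),("pink",(col[:,0]>190)&(col[:,2]>110)&(col[:,1]<150))):
    m&=(X[:,2]>.05)&(X[:,0]<.55);P=X[m];print(n,P.min(0).round(3),P.max(0).round(3), "top corners",(P[:,:2]@np.array([1,0])).max())
E
```

```text
[[ 0.6922 -0.1009  0.165 ]
 [ 0.7164 -0.2788  0.165 ]
 [ 0.5802 -0.2975  0.165 ]
 [ 0.5565 -0.1193  0.165 ]]
box [ 0.63634519 -0.19910904  0.165     ] 0.13554214028707737 0.13363641072609594 0.13720326099565236 0.1796579745740194
th 0.13447016740902532 hinge [ 0.5554475  -0.12326997] closed edge outer [ 0.56661506 -0.29532602]
door top edge outer,inner,hinge [[ 0.394  -0.1815  0.158 ]
 [ 0.4041 -0.207   0.158 ]
 [ 0.5509 -0.1177  0.158 ]]
door angle -1.1998328166722576 0.1730042697540869
[[0.7124 0.2391 0.03  ]
 [0.6819 0.1135 0.03  ]
 [0.4987 0.159  0.03  ]
 [0.5309 0.2824 0.03  ]]
console [0.60597268 0.19849004 0.03      ] -0.2389602260210384 -0.24634667170466207 0.18771257863422378 0.1283783620169202
origin [0.62540438 0.19375618]
pad 0 [0.55894744 0.20994609] 0.11522356307555974
pad 0.3 [0.5484581  0.21250145] 0.07964761220392913
pad by pixel [[0.56637691 0.21222795 0.115     ]]
orange [ 0.161 -0.33   0.116] [ 0.336 -0.012  1.245] top corners 0.33609418667698565
pink [ 0.247 -0.012  0.079] [0.434 0.438 1.245] top corners 0.4336685931904707
```

{"fn": "arm_command", "kwargs": {
  "targets": [
    [0,0,-10,0,0,-8.5],
    [0,0,-10,0,0,-8.5],
    [0,0,-10,0,0,-8.5],
    [0,0,-10,0,0,-8.5],
    [0,0,-10,0,0,-8.5],
    [0,0,-10,0,0,-8.5],
    [0,0,0,0,0,-8.5],
    [0,0,0,0,0,-8.5]
  ],
  "grip": 0,
  "grip_force": 40
}}

```text
clock: 0.9
position: [0.2114, -0.5864, 0.3073]
tool_rot: [-3.136, 0.004, -0.022]
force: [0.4, -0.6, -0.3]
grip_width: 0.0001
```

```bash
cat >> h.py <<'E'
TH=.1345; H=np.array([.5554,-.1233])
def door(a,r,gap):
    R=lambda x:np.array([[np.cos(x),-np.sin(x)],[np.sin(x),np.cos(x)]])
    return H+R(TH-a)@np.array([-.012-gap,-r])
def to(*P):
    from scipy.spatial.transform import Rotation as S
    s=bot.observe(); R=S.from_euler("xyz",s["tool_rot"]).as_matrix(); p=s["position"]
    print("at",p.round(4),s["tool_rot"].round(3),"F",s["force"].round(1),"w",round(s["grip_width"],4),"t",s["clock"])
    for q in P: print(np.round(q,3),"shift mm",(R.T@(np.array(q)-p)*1000).round(1)); p=np.array(q)
E
python3 - <<'E'
from h import *
to(*[[*door(a,r,g),z] for a,r,g,z in((1.2,.12,.05,.3),(1.2,.12,.05,.14),(1.2,.12,.014,.14),(.9,.13,.012,.14),(.6,.14,.012,.14),(.3,.145,.012,.14),(.08,.15,.012,.14),(0,.15,.012,.14))])
E
```

```text
at [ 0.2114 -0.5864  0.3073] [-3.136  0.004 -0.022] F [ 0.4 -0.6 -0.3] w 0.0001 t 0.9
[ 0.42  -0.127  0.3  ] shift mm [ 199.  -463.7    9.3]
[ 0.42  -0.127  0.14 ] shift mm [  0.6   1.  160. ]
[ 0.438 -0.159  0.14 ] shift mm [18.1 31.1 -0.3]
[ 0.448 -0.2    0.14 ] shift mm [11.1 41.5 -0.3]
[ 0.471 -0.238  0.14 ] shift mm [23.9 36.7 -0.3]
[ 0.508 -0.262  0.14 ] shift mm [37.3 23.9 -0.3]
[ 0.54  -0.274  0.14 ] shift mm [32.  11.3 -0.2]
[ 0.552 -0.275  0.14 ] shift mm [12.1  0.5 -0. ]
```

{"fn": "arm_command", "kwargs": {
  "targets": [
    [18,-38,0,0,0,0],
    [18,-38,0,0,0,0],
    [18,-38,0,0,0,0],
    [18,-38,0,0,0,0],
    [18,-38,0,0,0,0],
    [18,-38,0,0,0,0],
    [18,-38,0,0,0,0],
    [18,-38,0,0,0,0]
  ]
}}

```text
clock: 1.7
position: [0.3606, -0.2776, 0.3058]
tool_rot: [-3.134, 0.007, -0.023]
force: [0.5, -0.4, 0.4]
grip_width: -0.0003
```

```bash
python3 - <<'E'
from h import *
to([.42,-.125,.3])
E
```

```text
at [ 0.3606 -0.2776  0.3058] [-3.134  0.007 -0.023] F [ 0.5 -0.4  0.4] w -0.0003 t 1.7
[ 0.42  -0.125  0.3  ] shift mm [  56.  -153.8    6.6]
```

{"fn": "arm_command", "kwargs": {
  "targets": [
    [14,-39,0,0,0,0],
    [14,-39,0,0,0,0],
    [14,-38,0,0,0,0],
    [14,-38,0,0,0,0],
    [0,0,0,0,0,0]
  ]
}}

```text
clock: 2.2
position: [0.4225, -0.1135, 0.3068]
tool_rot: [-3.133, 0.006, -0.017]
force: [-0.4, -1.1, 0.1]
grip_width: -0.0
```

```bash
python3 - <<'E'
from h import *
to([.42,-.125,.3],[.42,-.125,.14])
print(bot.observe()["qpos"].round(2))
f=grab("top"); save(f,"top1.png",(150,80,450,320),2.5)
E
```

```text
at [ 0.4225 -0.1135  0.3068] [-3.133  0.006 -0.017] F [-0.4 -1.1  0.1] w -0.0 t 2.2
[ 0.42  -0.125  0.3  ] shift mm [-2.3 11.6  6.7]
[ 0.42  -0.125  0.14 ] shift mm [  0.9   1.3 160. ]
[ 0.67  0.19 -0.61  1.96  0.12  1.03 -0.02]
```

View pics/top1.png

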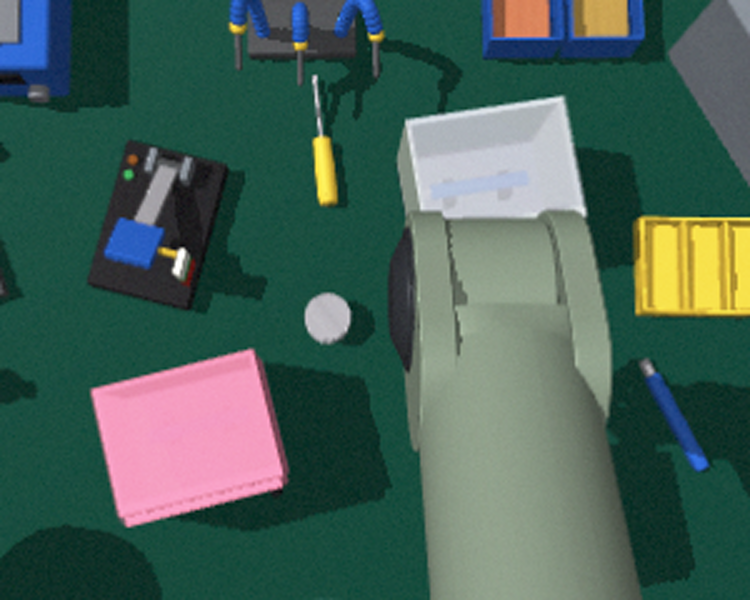

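The picture shows the arm hiding the door in the top view; the spool at (327,317) and the pink box are clear of it. I'm going down on the outer side of the door.

{"fn": "arm_command", "kwargs": {
  "targets": [
    [0,0,33,0,0,0],
    [0,0,33,0,0,0],
    [0,0,33,0,0,0],
    [0,0,33,0,0,0],
    [0,0,33,0,0,0],
    [0,0,0,0,0,0]
  ]
}}

```text
clock: 2.85
position: [0.4196, -0.119, 0.1364]
tool_rot: [-3.136, 0.006, -0.024]
force: [0.1, 0.6, 0.9]
grip_width: 0.0003
```

```bash
python3 - <<'E'
from h import *
to([*door(1.2,.12,.014),.14])
f=grab("side"); save(f,"side1.png",(120,100,420,320),2.6)
E
```

```text
at [ 0.4196 -0.119   0.1364] [-3.136  0.006 -0.024] F [0.1 0.6 0.9] w 0.0003 t 2.85
[ 0.438 -0.159  0.14 ] shift mm [19.1 39.2 -4. ]
```

View pics/side1.png

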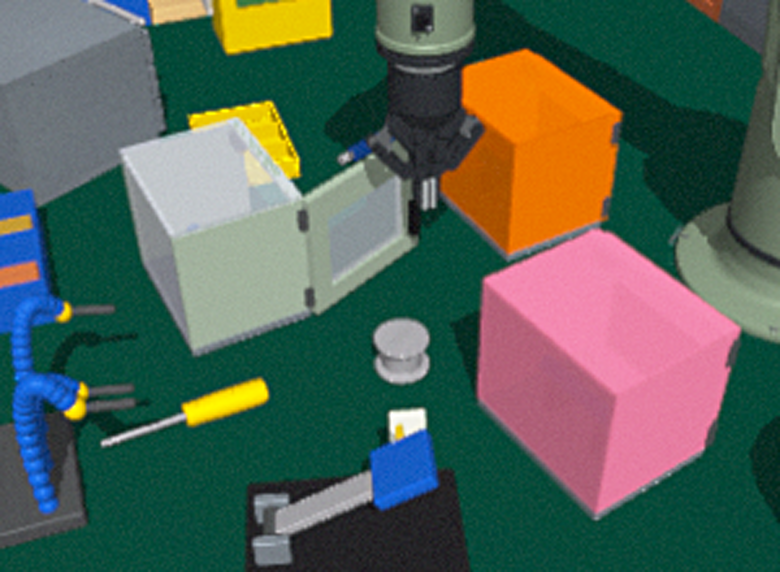

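The picture shows the shut fingers at (428,190), on the outer side of the open door near its free edge at (412,210), with everything clear. I'm pushing along the arc.

{"fn": "arm_command", "kwargs": {
  "targets": [
    [6,14,-9,0,0,0],
    [6,13,0,0,0,0],
    [6,13,0,0,0,0],
    [5,20,0,0,0,0],
    [6,20,0,0,0,0],
    [12,19,0,0,0,0],
    [12,18,0,0,0,0],
    [0,0,0,0,0,0]
  ]
}}

```text
clock: 3.7
position: [0.4751, -0.249, 0.1548]
tool_rot: [-3.141, -0.004, -0.028]
force: [1.2, -0.1, -0.1]
grip_width: -0.0002
```

```bash
python3 - <<'E'
from h import *
to(*[[*door(a,r,g),z] for a,r,g,z in((.6,.14,.012,.145),(.3,.145,.012,.145),(.1,.15,.012,.145),(0,.15,.012,.145),(-.1,.15,.012,.145))])
E
```

```text
at [ 0.4751 -0.249   0.1548] [-3.141 -0.004 -0.028] F [ 1.2 -0.1 -0.1] w -0.0002 t 3.7
[ 0.471 -0.238  0.145] shift mm [ -4.3 -11.2   9.8]
[ 0.508 -0.262  0.145] shift mm [37.4 23.7  0.1]
[ 0.537 -0.274  0.145] shift mm [29.1 10.9  0.1]
[ 0.552 -0.275  0.145] shift mm [15.2  0.7  0.1]
[ 0.567 -0.275  0.145] shift mm [15.2 -0.8  0.1]
```

{"fn": "arm_command", "kwargs": {
  "targets": [
    [10,5,9,0,0,0],
    [12,5,0,0,0,0],
    [12,3,0,0,0,0],
    [0,0,0,0,0,0]
  ]
}}

```text
clock: 4.1
position: [0.5105, -0.2652, 0.1455]
tool_rot: [-3.142, -0.005, -0.03]
force: [-0.7, 0.5, -0.3]
grip_width: 0.0001
```

```bash
python3 - <<'E'
from h import *
to(*[[*door(a,r,g),z] for a,r,g,z in((.3,.145,.012,.145),(.1,.15,.012,.145),(0,.15,.012,.145))])
f=grab("side"); save(f,"side2.png",(140,90,340,240),3.5)
E
```

```text
at [ 0.5105 -0.2652  0.1455] [-3.142 -0.005 -0.03 ] F [-0.7  0.5 -0.3] w 0.0001 t 4.1
[ 0.508 -0.262  0.145] shift mm [-2.8 -2.8  0.5]
[ 0.537 -0.274  0.145] shift mm [29.1 10.8  0.1]
[ 0.552 -0.275  0.145] shift mm [15.2  0.7  0.1]
```

View pics/side2.png

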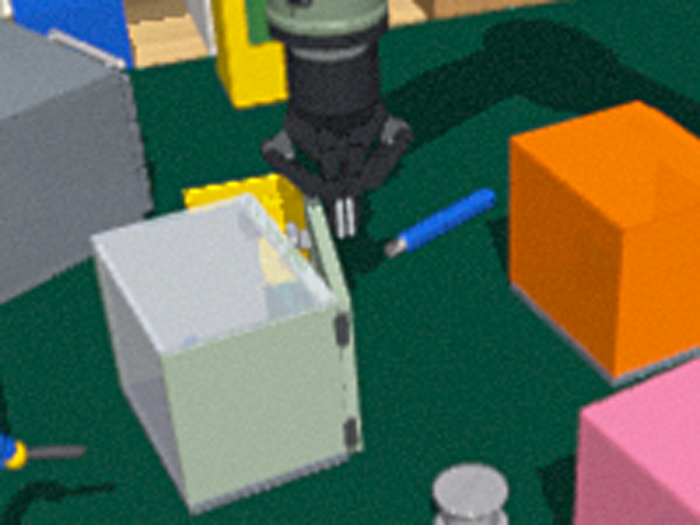

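The picture shows the door about 0.25 rad from shut, with the fingers at (345,215) on its face near the free edge. The gripper's links are near roof height, so I'll raise the tool a little for the last push.

{"fn": "arm_command", "kwargs": {
  "targets": [
    [7,3,-7,0,0,0],
    [8,3,0,0,0,0],
    [8,2,0,0,0,0],
    [8,0,0,0,0,0],
    [0,0,0,0,0,0]
  ]
}}

```text
clock: 4.65
position: [0.5421, -0.2745, 0.1533]
tool_rot: [3.141, -0.003, -0.029]
force: [-0.9, 1.2, -0.3]
grip_width: 0.0002
```

```bash
python3 - <<'E'
from h import *
to([*door(0,.15,.012),.152])
E
```

```text
at [ 0.5421 -0.2745  0.1533] [ 3.141e+00 -3.000e-03 -2.900e-02] F [-0.9  1.2 -0.3] w 0.0002 t 4.65
[ 0.552 -0.275  0.152] shift mm [9.6 0.4 1.3]
```

{"fn": "arm_command", "kwargs": {
  "targets": [
    [5,0,0,0,0,0],
    [5,0,0,0,0,0],
    [0,0,0,0,0,0]
  ]
}}

```text
clock: 4.95
position: [0.5517, -0.2747, 0.1528]
tool_rot: [3.142, -0.0, -0.029]
force: [-5.5, -0.1, 3.4]
grip_width: -0.0
```

{"fn": "arm_command", "kwargs": {
  "targets": [
    [4,0,0,0,0,0],
    [3,0,0,0,0,0],
    [0,0,0,0,0,0]
  ]
}}

```text
clock: 5.25
position: [0.5515, -0.2757, 0.1519]
tool_rot: [3.141, 0.017, -0.031]
force: [-1.1, 0.5, 0.3]
grip_width: 0.0002
```

```bash
python3 - <<'E'
from h import *
to([*door(0,.15,.012),.152])
f=grab("side"); save(f,"side3.png",(140,90,340,240),3.5)
E
```

```text
at [ 0.5515 -0.2757  0.1519] [ 3.141  0.017 -0.031] F [-1.1  0.5  0.3] w 0.0002 t 5.25
[ 0.552 -0.275  0.152] shift mm [ 0.2 -0.5 -0.1]
```

View pics/side3.png

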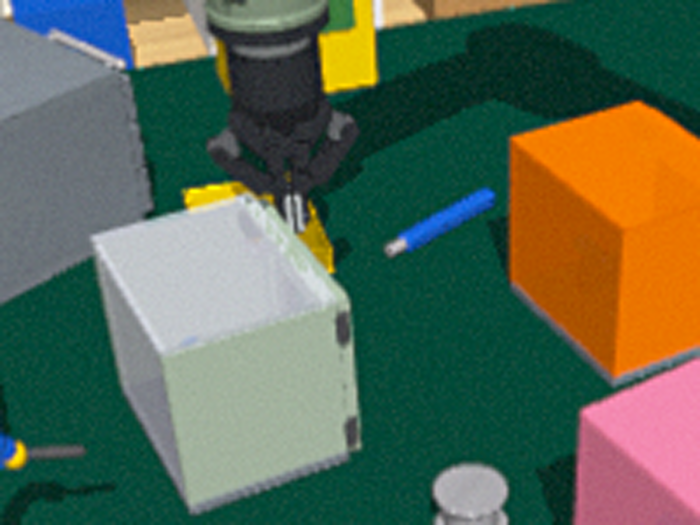

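The picture shows the door flush with the box front. The force peaked at 5.5 N and then fell. One more firm push will make sure it has gone over the catch.

{"fn": "arm_command", "kwargs": {
  "targets": [
    [6,0,0,0,0,0],
    [6,0,0,0,0,0]
  ]
}}

```text
clock: 5.5
position: [0.5535, -0.2768, 0.1504]
tool_rot: [3.141, 0.04, -0.034]
force: [-52.4, 0.8, 29.7]
grip_width: 0.0
```

{"fn": "arm_command", "kwargs": {
  "targets": [
    [8,0,0,0,0,0]
  ]
}}

```text
clock: 5.6
position: [0.5539, -0.2781, 0.1494]
tool_rot: [3.14, 0.057, -0.036]
force: [-65.1, 4.7, 35.9]
grip_width: -0.0
```

```bash
python3 - <<'E'
from h import *
to([*door(0,.15,.012),.152])
E
```

```text
at [ 0.5539 -0.2781  0.1494] [ 3.14   0.057 -0.036] F [-65.1   4.7  35.9] w -0.0 t 5.6
[ 0.552 -0.275  0.152] shift mm [-2.4 -2.8 -2.5]
```

{"fn": "arm_command", "kwargs": {
  "targets": [
    [-10,0,-3,0,0,0],
    [-25,0,-10,0,0,0],
    [-25,0,-20,0,0,0],
    [0,0,-30,0,0,0],
    [0,0,-30,0,0,0],
    [0,0,-30,0,-3,0],
    [0,-30,0,0,0,0],
    [0,-40,0,0,0,0]
  ]
}}

```text
clock: 6.4
position: [0.5017, -0.2087, 0.2799]
tool_rot: [3.139, 0.113, -0.044]
force: [1.7, 1.2, -0.3]
grip_width: -0.0001
```

```bash
python3 - <<'E'
from h import *
ph=-.243;o=np.array([.6259,.1937])
to([.55,.212,.25],[.55,.212,.14])
f=grab("side"); save(f,"side4.png",(140,90,340,240),3.5)
E
```

```text
at [ 0.5017 -0.2087  0.2799] [ 3.139  0.113 -0.044] F [ 1.7  1.2 -0.3] w -0.0001 t 6.4
[0.55  0.212 0.25 ] shift mm [  32.9 -422.5   25.1]
[0.55  0.212 0.14 ] shift mm [ 12.4  -0.3 109.3]
```

View pics/side4.png

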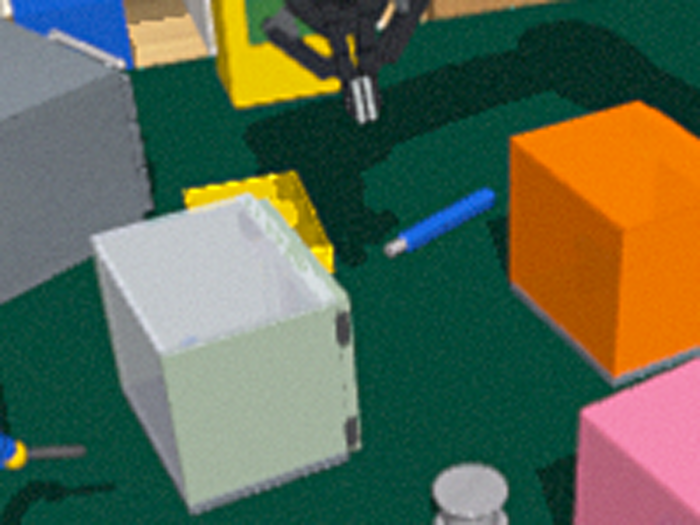

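The picture shows the door shut and staying so with nothing touching it. Its top lies flush along (255,200) to (345,295). Next I level the tool and go to the console.

{"fn": "arm_command", "kwargs": {
  "targets": [
    [5,-40,0,0,6.4,0],
    [5,-45,0,0,0,0],
    [5,-45,0,0,0,0],
    [5,-45,0,0,0,0],
    [5,-45,0,0,0,0],
    [5,-45,0,0,0,0],
    [5,-45,0,0,0,0],
    [5,-45,0,0,0,0]
  ]
}}

```text
clock: 7.25
position: [0.56, 0.1628, 0.2823]
tool_rot: [-3.141, -0.013, -0.041]
force: [0.1, -0.5, 0.3]
grip_width: 0.0003
```

```bash
python3 - <<'E'
from h import *
to([.552,.212,.22],[.552,.212,.14])
E
```

```text
at [0.56   0.1628 0.2823] [-3.141 -0.013 -0.041] F [ 0.1 -0.5  0.3] w 0.0003 t 7.25
[0.552 0.212 0.22 ] shift mm [-10.8 -48.7  62.2]
[0.552 0.212 0.14 ] shift mm [-1.   0.1 80. ]
```

{"fn": "arm_command", "kwargs": {
  "targets": [
    [-6,-25,20,0,0,0],
    [-5,-23,20,0,0,0],
    [0,0,25,0,0,6],
    [0,0,25,0,0,6],
    [0,0,25,0,0,0],
    [0,0,0,0,0,0]
  ]
}}

```text
clock: 7.85
position: [0.5529, 0.2258, 0.1644]
tool_rot: [-3.129, -0.015, -0.247]
force: [0.6, -1.1, 0.6]
grip_width: 0.0005
```

```bash
python3 - <<'E'
from h import *
f=grab("side"); save(f,"side5.png",(190,230,330,350),5)
to([.552,.212,.16],[.552,.212,.12])
hsv=cv2.cvtColor(f["color"],cv2.COLOR_RGB2HSV)
m=cv2.inRange(hsv,(105,120,80),(125,255,255));m[:240]=0;m[320:]=0;m[:,:255]=0
n,_,s,c=cv2.connectedComponentsWithStats(m);i=1+s[1:,4].argmax();print(s[i],c[i])
yy,xx=np.nonzero(m);X=bydepth(f,np.c_[xx,yy]);X=X[X[:,2]>.08];print(X.mean(0),X.min(0),X.max(0))
print("model pad px",proj(f,[[.559,.210,.115],[.566,.212,.115]]))
E
```

```text
at [0.5536 0.2263 0.1662] [-3.128 -0.016 -0.247] F [-0.2  0.9  0. ] w -0.0002 t 7.9
[0.552 0.212 0.16 ] shift mm [ 1.9 14.4  6.1]
[0.552 0.212 0.12 ] shift mm [-0.6  0.6 40. ]
[262 269  27  28 523] [273.62141491 281.98470363]
[0.56986885 0.22044167 0.11353635] [0.54158029 0.16136176 0.08328882] [0.59573379 0.24578049 0.15559783]
model pad px [[276.75789929 276.23841881]
 [273.98983812 277.78580837]]
```

View pics/side5.png

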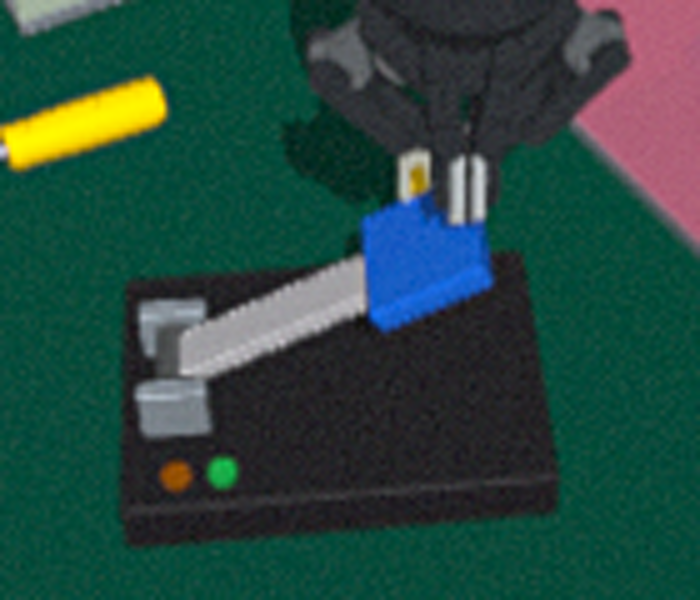

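The picture shows the fingertips at (465,210) above the outer end of the blue pad (425,260), with the yellow pointer at the post (418,180), still high. I shift slightly and come down.

{"fn": "arm_command", "kwargs": {
  "targets": [
    [3,9,12,0,0,0],
    [0,0,12,0,0,0],
    [0,0,6,0,0,0],
    [0,0,0,0,0,0]
  ]
}}

```text
clock: 8.3
position: [0.5573, 0.2168, 0.1377]
tool_rot: [-3.124, -0.021, -0.247]
force: [0.4, -0.8, 2.1]
grip_width: 0.0
```

{"fn": "arm_command", "kwargs": {
  "targets": [
    [0,0,5,0,0,0],
    [0,0,0,0,0,0]
  ]
}}

```text
clock: 8.5
position: [0.5579, 0.2171, 0.133]
tool_rot: [-3.123, -0.022, -0.247]
force: [0.8, -1.7, 2.5]
grip_width: -0.0004
```

{"fn": "arm_command", "kwargs": {
  "targets": [
    [0,0,5,0,0,0],
    [0,0,0,0,0,0]
  ]
}}

```text
clock: 8.7
position: [0.5584, 0.2175, 0.1282]
tool_rot: [-3.123, -0.022, -0.247]
force: [2.0, -0.4, 2.8]
grip_width: -0.0001
```

{"fn": "arm_command", "kwargs": {
  "targets": [
    [0,0,5,0,0,0],
    [0,0,0,0,0,0]
  ]
}}

```text
clock: 8.9
position: [0.5587, 0.2178, 0.1233]
tool_rot: [-3.122, -0.023, -0.247]
force: [0.4, -0.8, 2.7]
grip_width: -0.0001
```

{"fn": "arm_command", "kwargs": {
  "targets": [
    [0,0,5,0,0,0],
    [0,0,5,0,0,0],
    [0,0,5,0,0,0],
    [0,0,0,0,0,0]
  ]
}}

```text
clock: 9.3
position: [0.5591, 0.2186, 0.1084]
tool_rot: [-3.122, -0.023, -0.246]
force: [0.7, -1.3, 5.5]
grip_width: -0.0002
```

```bash
python3 - <<'E'
from h import *
f=grab("side"); save(f,"side6.png",(240,220,300,300),7)
to([.55,.216,.1])
ph=-.243;o=np.array([.628,.196]);R=np.array([[np.cos(ph),-np.sin(ph)],[np.sin(ph),np.cos(ph)]])
hsv=cv2.cvtColor(f["color"],cv2.COLOR_RGB2HSV)
m=cv2.inRange(hsv,(20,120,110),(33,255,255));m[:240]=0;m[300:]=0;m[:,:255]=0;m[:,300:]=0
yy,xx=np.nonzero(m);print(len(xx),xx.mean(),yy.mean(),xx.min(),xx.max(),yy.min(),yy.max())
for v in(0,.1,.2,.24,.3,.36,.4):
    a=.5-v;x=.05-.13*np.cos(a);print(v,proj(f,[[*(o+R@[x,y]),.045+.13*np.sin(a)] for y in(-.04,-.05)]).round(1).tolist())
print("post z .114,.078,.063",proj(f,[[*(o+R@[-.072,-.052]),z] for z in(.114,.078,.063)]).round(1).tolist())
E
```

```text
at [0.5593 0.2186 0.1088] [-3.122 -0.024 -0.246] F [-0.8 -0.1  5.7] w -0.0 t 9.35
[0.55  0.216 0.1  ] shift mm [-8.6  4.9  8.5]<stdin>:7: RuntimeWarning: Mean of empty slice.
  ret = ret.dtype.type(ret / rcount)
Traceback (most recent call last):
ValueError: zero-size array to reduction operation minimum which has no identity
```

View pics/side6.png

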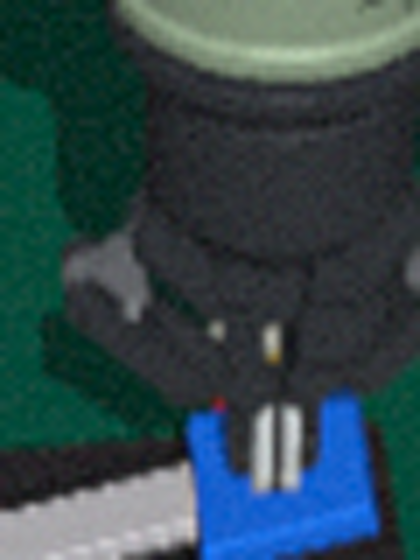

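The picture shows the fingers pressing the pad at (275,480). The gripper covers most of the gauge, so I'll read the paddle angle from the depth of the pad's top face, checked against the rest picture.

```bash
cat > pad.py <<'E'
from h import *
ph=-.243;R=np.array([[np.cos(ph),-np.sin(ph)],[np.sin(ph),np.cos(ph)]])
def ang(f,o=np.array([.628,.196])):
    hsv=cv2.cvtColor(f["color"],cv2.COLOR_RGB2HSV)
    m=cv2.inRange(hsv,(105,120,80),(125,255,255))
    yy,xx=np.nonzero(m);X=bydepth(f,np.c_[xx,yy]);P=np.c_[(X[:,:2]-o)@R,X[:,2]]
    k=(abs(P[:,1])<.022)&(P[:,0]>-.11)&(P[:,0]<-.03)&(P[:,2]>.03)&(P[:,2]<.14);P=P[k]
    rho=np.hypot(P[:,2]-.045,.05-P[:,0]);a=np.arctan2(P[:,2]-.045,.05-P[:,0])-np.arcsin(.009/rho)
    b=np.polyfit(P[:,0],P[:,2],1)
    print("n",len(P),"travel",.5-np.median(a).round(3),"std",a.std().round(3),"slope travel",.5+np.arctan(b[0]).round(3),"mean",P.mean(0).round(4))
E
python3 - <<'E'
from pad import *
for n in("side","top"): ang(np.load(n+"0.npy",allow_pickle=True).item())
for i in range(3): ang(grab("side"))
s=bot.observe();print(s["position"],s["force"])
p=(s["position"][:2]-np.array([.628,.196]))@R;print("tcp console",p)
E
```

```text
n 374 travel 0.013000000000000012 std 0.013 slope travel 0.04899999999999999 mean [-0.0647  0.0003  0.1156]
n 258 travel 0.0020000000000000018 std 0.073 slope travel 0.121 mean [-0.0652 -0.0002  0.1162]
n 257 travel 0.22099999999999997 std 0.084 slope travel 0.16999999999999998 mean [-0.0753  0.005   0.09  ]
n 262 travel 0.21899999999999997 std 0.082 slope travel 0.126 mean [-0.0753  0.0057  0.0909]
n 259 travel 0.21800000000000003 std 0.078 slope travel 0.16899999999999998 mean [-0.0752  0.0055  0.0907]
[0.55940163 0.21848347 0.10908686] [-1.07709851 -0.63144059  5.81619718]
tcp console [-0.07199285  0.00531708]
```

{"fn": "arm_command", "kwargs": {
  "targets": [
    [0,0,4,0,0,0],
    [0,0,3,0,0,0],
    [0,0,3,0,0,0],
    [0,0,0,0,0,0]
  ]
}}

```text
clock: 9.9
position: [0.5598, 0.219, 0.1003]
tool_rot: [-3.121, -0.025, -0.246]
force: [-1.3, -0.2, 7.2]
grip_width: -0.0002
```

```bash
python3 - <<'E'
from pad import *
for i in range(3): f=grab("side");ang(f)
s=bot.observe();print(s["position"],s["force"])
hsv=cv2.cvtColor(f["color"],cv2.COLOR_RGB2HSV)
o=np.array([.628,.196])
for v in(.2,.24,.3,.36,.42):   # far top corners of pad (outer end) predicted pixels
    a=.5-v;pt=lambda s,y:[*(o+R@[.05-s*np.cos(a)-.009*np.sin(a),y]),.045+s*np.sin(a)+.009*np.cos(a)]
    print(v,proj(f,[pt(.1025,.028),pt(.1575,.028)]).round(1).tolist())
save(f,"side7.png",(235,225,305,325),5.8)
E
```

```text
n 253 travel 0.279 std 0.084 slope travel 0.23399999999999999 mean [-0.0791  0.0051  0.082 ]
n 260 travel 0.28 std 0.083 slope travel 0.29400000000000004 mean [-0.0792  0.005   0.0817]
n 247 travel 0.278 std 0.062 slope travel 0.239 mean [-0.079   0.0055  0.0833]
[0.5599799  0.21896341 0.10059146] [-1.70887281 -0.44608169  6.34654605]
0.2 [[269.2, 297.8], [293.9, 290.7]]
0.24 [[269.6, 298.9], [294.5, 292.4]]
0.3 [[270.0, 300.5], [295.1, 295.1]]
0.36 [[270.3, 302.2], [295.5, 297.7]]
0.42 [[270.4, 303.9], [295.6, 300.4]]
```

View pics/side7.png

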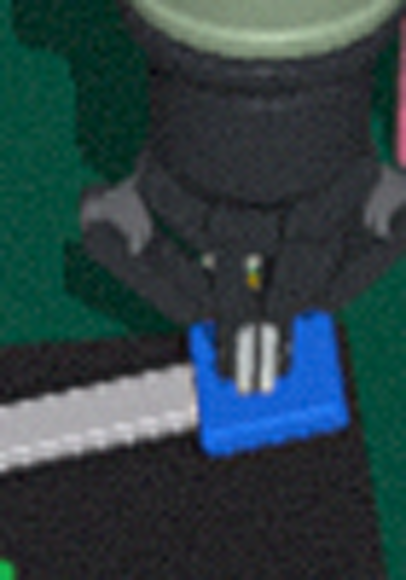

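The picture shows the yellow pointer against green through the gap at (253,272). The depth reading (0.28) and the fingertip height (0.28) agree. I'll press 2 mm more to centre it and then hold.

{"fn": "arm_command", "kwargs": {
  "targets": [
    [0,0,2,0,0,0],
    [0,0,0,0,0,0],
    [0,0,0,0,0,0],
    [0,0,0,0,0,0],
    [0,0,0,0,0,0],
    [0,0,0,0,0,0],
    [0,0,0,0,0,0],
    [0,0,0,0,0,0]
  ]
}}

```text
clock: 10.85
position: [0.5608, 0.2189, 0.1017]
tool_rot: [-3.121, -0.028, -0.247]
force: [-1.5, -1.7, 6.7]
grip_width: -0.0001
```

```bash
python3 - <<'E'
from pad import *
for i in range(3): f=grab("side");ang(f)
s=bot.observe();print(s["position"],s["force"],s["clock"],abs(s["qd"]).max())
# door: mean colour change vs. just after release is covered by depth of the door face region in both views
t=grab("top"); save(t,"top2.png",(150,80,450,320),2.5)
E
```

```text
n 256 travel 0.27 std 0.09 slope travel 0.254 mean [-0.0791  0.0049  0.0827]
n 259 travel 0.268 std 0.083 slope travel 0.279 mean [-0.0791  0.005   0.0835]
n 252 travel 0.268 std 0.075 slope travel 0.266 mean [-0.0793  0.005   0.0837]
[0.56083741 0.21888878 0.10166094] [-1.10211755 -0.36379721  6.03542088] 11.0 0.0019070319823002843
```

View pics/top2.png

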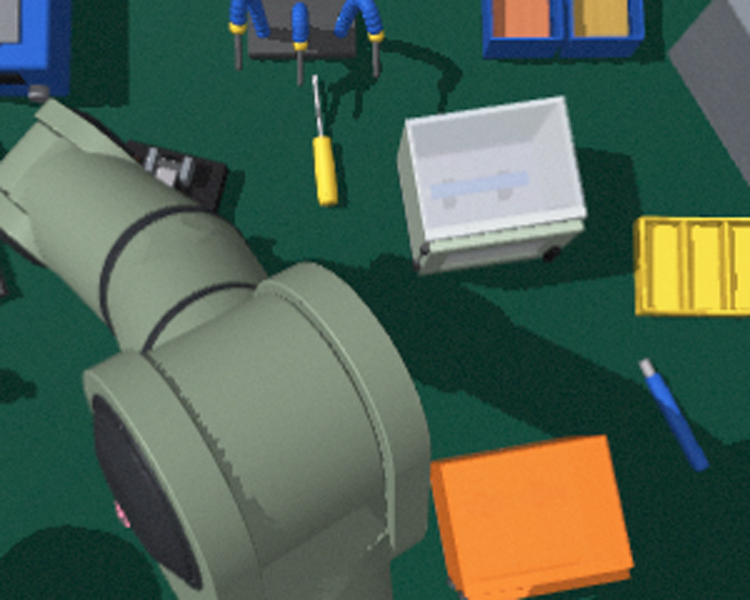

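The picture shows the box door lying flush along (425,250) to (583,228), with the bystanders in place. Zero rows let the paddle creep up slightly, to about 0.27, so I'll press about 4 mm more and let the last target hold.

{"fn": "arm_command", "kwargs": {
  "targets": [
    [0,0,3,0,0,0],
    [0,0,2,0,0,0]
  ]
}}

```text
clock: 11.25
position: [0.5611, 0.2192, 0.0975]
tool_rot: [-3.121, -0.028, -0.247]
force: [-1.7, -0.9, 7.5]
grip_width: 0.0001
```

```bash
python3 - <<'E'
from pad import *
for i in range(14):
    f=grab("side")
    if i%4==1: ang(f); s=bot.observe();print(s["position"].round(4),s["force"].round(1),s["clock"])
E
```

```text
n 256 travel 0.299 std 0.081 slope travel 0.297 mean [-0.0806  0.0053  0.0796]
[0.5611 0.2192 0.0975] [-1.6 -0.3  7.4] 11.35
n 250 travel 0.298 std 0.082 slope travel 0.29000000000000004 mean [-0.0808  0.005   0.0797]
[0.5612 0.2191 0.0977] [-2.5  0.5  7.8] 11.55
n 250 travel 0.297 std 0.078 slope travel 0.255 mean [-0.0806  0.0053  0.0803]
[0.5612 0.2191 0.0976] [-1.8 -1.   6.6] 11.75
n 251 travel 0.298 std 0.091 slope travel 0.253 mean [-0.0806  0.0051  0.0795]
[0.5612 0.2192 0.0977] [-2.   0.1  7.2] 11.95
```

The paddle has held steady at about 0.30 rad with about 7 N for 0.7 s, so I'm handing in.

```bash
python3 -c "
from workcell import bot
print(bot.job_done())"
```

```text
the job is handed in; nothing more can be done
None
```

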